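# Roll the wafer tin onto the inlaid strip of the serving board

## Task

A round wafer tin lies on its side near one end of the serving board on the snack table. With the fingertips on top of the tin, roll it along the board (in several short strokes if need be) until it stops lying centred over and along the dark strip inlaid across the middle of the board, then take the fingers away. Do not slide it, push it from the side, pinch it or lift it. Leave the other things where they are.

Things in the scene. Friction and masses are not known exactly. Their poses are not given: they have to be found in the camera images.
- tin: Metal tin lying on its side: smooth cylinder, diameter 90, length 150, about 0.4 kg. Origin at its centre, 45 above the board. x is its axis; z (up at the start, to a dark seam) turns as it rolls. Starts 115 to 145 from the strip, either side, near parallel. A light press of 3 to 10 N rolls it; it stays where left. A fingertip on top moves twice as far as the tin, so short strokes from just behind the top to just ahead.
- strip (a point): Middle of the dark strip inlaid flush in the board (210 long, 22 wide; no step to feel), on the board's top face, 18 above the table. Its x axis runs along the strip, its y axis across the strip, along the board's length: the way the tin is to roll; z is up.
- board: Fixed wooden serving board, 220 (its x) by 460 (its y), 18 thick. Origin at the centre of its underside, on the table; the strip crosses its middle along its x.
- mug: Bystander: white mug, radius 38, height 88, standing on the board beyond the strip, at the other end from the tin, 115 to 145 from the strip. Origin at the centre of its underside; handle towards its +y.
- carton: Bystander: drink carton 70 x 95, 160 tall, on the table. Origin at the centre of its underside.
- bowl: Bystander: bowl of radius 65, height 55, on the table. Origin at the centre of its underside.
- jar: Bystander: jar of radius 35, height 100, on the table. Origin at the centre of its underside.
- spoon: Bystander: spoon lying on the table along its x axis. Origin under its middle.
- cup: Bystander: paper cup of radius 36, height 90, on the table. Origin at the centre of its underside.
There are look-alikes about, which are no part of the job. What is shaped like the tin but yellow is not meant.

How it is judged:
By the outcome, as a careful person would: the job done as asked, in the order asked, and still so for the second after the job is handed in, with the robot touching nothing.
It also fails if it takes over 64 s, if anything falls off the work surface, if the arm or the gripper's body presses on something with over 40 N, if the wrist force passes 120 N, or if a joint passes its speed limit or range.

## Robot

A 6-joint arm with a two-finger parallel gripper is mounted at the origin on the work surface. World frame = base frame: x ahead of the robot, y to its left, z up, the work surface at z = 0. Lengths are in mm, angles in degrees, forces in N, time in s.
With the tool pointing down it reaches from about 350 to 850 mm from the base axis. Payload 8.1 kg.
Tool frame: the origin (TCP) lies at the centre of the arm's flange, where the gripper is bolted on; the fingertips stand 173 mm ahead of it and the grasp point (between the pads) lies 155 mm ahead of it; z points along the fingers, y is the line along which they close (so a half turn about z gives the same grasp; the last joint's range is limited). The gripper opens to 85 mm and grips with 20 to 120 N. Pads are 22 mm wide; open, the fingers measure 114 mm over their backs; the gripper's body (76 mm by 85 mm) begins 54 mm behind the grasp point. The pads swing forward as they close: fully open they stand 13 mm farther back than shut.
Start: joints at [71.196, 7.471, 85.268, -0, 87.261, -4.893], TCP at [144.231, 582.412, 404.692] pointing down, gripper open.
Joint ranges: [-169.43, 169.43], [-51.17, 129.36], [1.28, 143.12], [-76.62, 256.62], [0, 156.53], [-152.29, 152.29]. Speed limits (degrees/s): [136.94, 136.94, 159.86, 180, 180, 180].

## Interface

Orientations are given as [roll, pitch, yaw] about the fixed x, y, z axes, in that order (R = Rz(yaw) Ry(pitch) Rx(roll)).
In Python, from bench import * gives the robot as it stands.
- The arm moves only by the shell command python3 -m jog 'ROWS' [FORCE]. ROWS is text: rows parted by semicolons, each of 7 numbers parted by spaces: the shift along the tool's x, y, z scaled (see below), then the turn, a rotation vector about the tool's x, y, z scaled (see below), then the closure, from -1 (fully open) to 1 (shut). In form: tx ty tz wx wy wz hand; .... A call has 1 to 5 rows; each row shifts and turns the commanded pose from where the row before left it, along the tool's axes as they then stand; what a row does not reach is not made up. The controller multiplies each number of a shift by 0.1 m and each number of a turn by 60 degrees. A row lasts 1/8 s, in which the tool goes at most 62.5 mm and 10.7 degrees, less where a joint would pass 70% of its speed; a pose out of reach is approached as far as the arm can. A call with a number of a shift or a turn outside -1 to 1 is refused whole. A call with a gripper value outside its range is refused whole. The fingers move at their own pace and stop on an object; FORCE is the grip in N (left out, the last holds). Time passes only in rows, so rows that do not move let the fingers close. It gives the time, the measured TCP pose, the force, the opening and the grip force at its end, in the units of the state.
- sense(): the state, without advancing time (a new reading comes with each control period).
- snapshot(name): name is "scene" or "side" or "wrist"; returns a dict with "img" (384x512x3 uint8, red, green, blue), "fx", "fy", "cx", "cy" (pixels), "extrinsics" (4x4, takes a point from camera to world coordinates). Camera axes: x right, y down, z forward; pixel columns grow to the right and rows downward; lengths in mm; the calibration is good to about 2 mm. A picture is of the moment at which its call begins. There is no depth.
- hand_in(): hands the job in; it is judged then, once.
The state is a dict: "time": time; "joint_pos": joint angles; "qd": joint speeds; "joint_efforts": joint torques, N m; "tool_pos": TCP position; "tcp_rot": TCP orientation; "ft_force": force on the tool from outside, world axes, zero at the start; "wrist_torque": the same for the moment, N m; "finger_gap": finger opening in mm; "grip_force": force on a finger pad.
Only numpy, scipy, OpenCV 4.12 (cv2) and the standard library are available. Lean on these libraries where they do the work, as an engineer would, in place of code of your own. Each camera call takes 0.05 s, during which the arm holds its last target. There are 200 camera calls.

## Working session

There is one attempt and no reset: what is moved stays moved. The work goes in short steps, Python scripts to look and compute and a shell command to move; the robot and the scene stay as the last step left them, time stands still between calls to the robot, and variables do not carry over. Pictures are saved under pics/ and viewed, at most 10 in all, crops included, and the job is handed in when it is done.

```bash
mkdir -p pics
python3 - <<'E'
from bench import *
import cv2,numpy as np
np.set_printoptions(suppress=True,precision=2)
for n in("scene","side"):
    s=snapshot(n);cv2.imwrite(f"pics/{n}0.png",cv2.cvtColor(s["img"],cv2.COLOR_RGB2BGR))
    print(n,s["fx"],s["cx"],s["cy"],s["extrinsics"])
print(sense())
E
```

```text
scene 418.02977487837353 250.72884002107412 188.15595564064336 [[  -0.05    0.66   -0.75 1553.39]
 [   1.      0.03   -0.04   55.56]
 [  -0.01   -0.75   -0.66 1005.59]
 [   0.      0.      0.      1.  ]]
side 414.5369107512279 251.7016818923725 186.63041530431934 [[   0.73   -0.4     0.54 -154.73]
 [  -0.68   -0.42    0.6  -714.73]
 [  -0.01   -0.81   -0.59  770.16]
 [   0.      0.      0.      1.  ]]
{'time': 0.1, 'joint_pos': array([71.19,  7.51, 85.32,  0.  , 87.26, -4.89]), 'qd': array([ 0.08, -0.04, -0.12,  0.06,  0.04,  0.01]), 'joint_efforts': array([  0.  , -57.09, -50.19,  -0.  ,   0.01,   0.  ]), 'tool_pos': array([144.17, 582.21, 403.73]), 'tcp_rot': array([-179.9 ,   -0.01,  166.09]), 'ft_force': array([-0.09,  0.46, -0.12]), 'wrist_torque': array([-0.03, -0.03, -0.  ]), 'grip_force': 0.0, 'finger_gap': 85.39712980100768}
```

View pics/scene0.png

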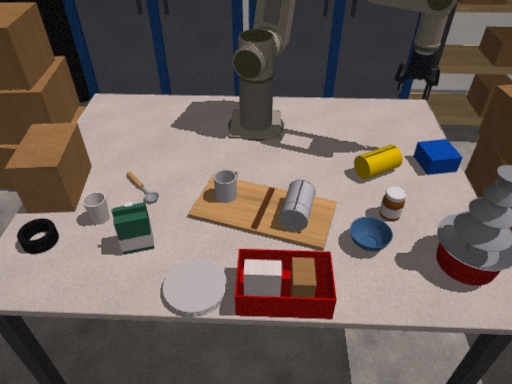

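View pics/side0.png

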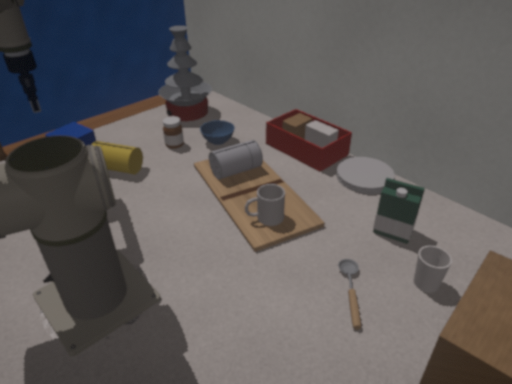

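The scene view shows the grey tin at (298,205) on the board, the dark strip at (263,208) and the mug at (226,187). Two cylinders could be the tin: grey at (298,205) and yellow at (378,162). The grey one on the board fits, since yellow is excluded. I'll confirm it in a crop and measure.

```bash
cat > h.py <<'E'
from bench import *
import cv2,numpy as np
np.set_printoptions(suppress=True,precision=2)
def ray(s,u,v):
    E=s["extrinsics"];d=E[:3,:3]@np.array([(u-s["cx"])/s["fx"],(v-s["cy"])/s["fy"],1]);return E[:3,3],d/np.linalg.norm(d)
def onz(s,u,v,z):
    o,d=ray(s,u,v);return o+d*(z-o[2])/d[2]
def proj(s,p):
    E=s["extrinsics"];c=E[:3,:3].T@(np.asarray(p,float)-E[:3,3]);return np.array([s["fx"]*c[0]/c[2]+s["cx"],s["fy"]*c[1]/c[2]+s["cy"]])
E
python3 - <<'E'
from h import *
s=snapshot("scene");im=s["img"];hsv=cv2.cvtColor(im,cv2.COLOR_RGB2HSV)
cv2.imwrite("pics/crop1.png",cv2.cvtColor(cv2.resize(im[160:250,180:345],None,fx=4.8,fy=4.8,interpolation=cv2.INTER_CUBIC),cv2.COLOR_RGB2BGR))
print(hsv[208,230],hsv[208,263],hsv[215,258],hsv[205,292],hsv[205,305],hsv[225,320])
E
```

```text
[ 15 129 188] [ 12 175  86] [ 13 188  80] [154  11 162] [150  12 171] [ 15 130 181]
```

View pics/crop1.png

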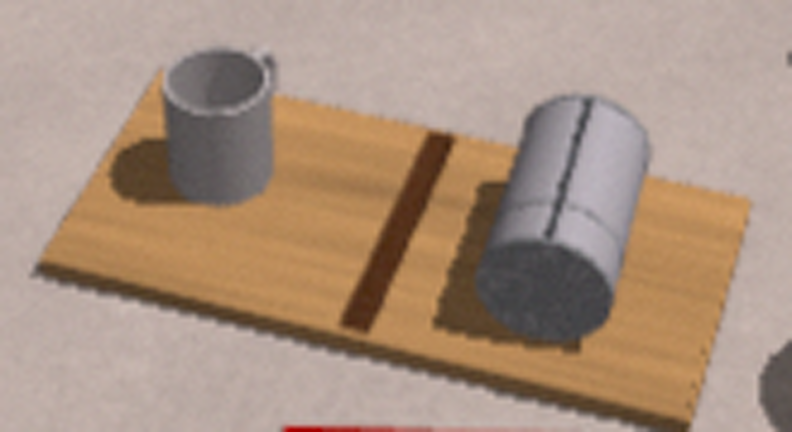

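The crop confirms it: the grey tin has its seam on top from crop (588,98) to (548,240), and the strip runs from crop (441,133) to (357,330). Next I'll compute the poses.

Run:
```python
from h import *
s=snapshot("scene");im=s["img"];hsv=cv2.cvtColor(im,cv2.COLOR_RGB2HSV)
m=cv2.inRange(hsv,(5,150,50),(18,255,120));m[:,:245]=0;m[:,280:]=0;m[:180]=0;m[240:]=0
n,l,st,c=cv2.connectedComponentsWithStats(m);k=1+np.argmax(st[1:,4]);ys,xs=np.where(l==k)
P=np.array([onz(s,x,y,18) for x,y in zip(xs,ys)])[:,:2]
r=cv2.minAreaRect(P.astype(np.float32));print(r)
b=cv2.boxPoints(r);e=[b[1]-b[0],b[2]-b[1]];e=max(e,key=np.linalg.norm);e/=np.linalg.norm(e)
if e[0]<0:e=-e
C=np.array(r[0]);n=np.array([-e[1],e[0]]);print("strip",C,np.degrees(np.arctan2(e[1],e[0])))
t=lambda a,b:((a+.5)/4.8-.5+180,(b+.5)/4.8-.5+160)
a,bb=[onz(s,*t(*q),108)[:2] for q in((588,98),(548,240))]
for q in(a,bb,(a+bb)/2):print("seam",q,"along,across",(q-C)@e,(q-C)@n)
print(np.linalg.norm(a-bb),np.degrees(np.arctan2(*(bb-a)[::-1])))
print("joints",sense()["tcp_rot"],"R tool y dir")
np.savez("strip.npz",C=C,e=e,n=n)
```

```text
((534.6962280273438, 44.84819412231445), (20.08698844909668, 205.27513122558594), 73.94459533691406)
strip [534.7   44.85] -16.055407
seam [495.5  171.83] along,across -72.78978325176635 111.1888518959525
seam [636.19 140.06] along,across 71.20334556472115 119.57032724029676
seam [565.84 155.95] along,across -0.7932188435225953 115.37958956812462
144.23685946502994 -12.724124379034087
joints [-179.93   -0.01  166.09] R tool y dir
```

```bash
R='-0.512 -0.298 0 0 0 0 -1'; true
python3 -m jog '-0.512 -0.298 0 0 0 0 -1;-0.512 -0.298 0 0 0 0 -1;-0.512 -0.298 0 0 0 0 -1;-0.512 -0.298 0 0 0 0 -1;-0.512 -0.298 0 0 0 0 -1'
python3 -m jog '-0.512 -0.298 0 0 0 0 -1;-0.512 -0.298 0 0 0 0 -1;-0.512 -0.298 0 0 0 0 -1;-0.512 -0.298 0 0 0 0 -1;-0.512 -0.298 0 0 0 0 -1'
python3 -m jog '0 0 0 0 0 0.164 -1;0 0 0 0 0 0.164 -1;0 0 0 0 0 0.164 -1;0 0 0 0 0 0.164 -1;0 0 0 0 0 0.164 -1'
python3 -m jog '0 0 0 0 0 0.164 -1;0 0 0 0 0 0.164 -1;0 0 0 0 0 0.164 -1;0 0 0 0 0 0.164 -1;0 0 0 0 0 0 -1'
```

```text
time: 0.82
tool_pos: [357.9, 374.7, 404.7]
tcp_rot: [180.0, 0.0, 166.1]
ft_force: [0.3, 0.2, -0.9]
finger_gap: 85.4
grip_force: 0.0
time: 1.45
tool_pos: [570.7, 168.4, 404.6]
tcp_rot: [180.0, 0.0, 166.1]
ft_force: [1.2, 0.5, 0.9]
finger_gap: 85.3
grip_force: 0.0
time: 2.08
tool_pos: [569.5, 170.0, 404.4]
tcp_rot: [-180.0, -0.0, 116.6]
ft_force: [-0.9, -0.2, 0.5]
finger_gap: 85.5
grip_force: 0.0
time: 2.7
tool_pos: [569.5, 170.0, 404.5]
tcp_rot: [-180.0, 0.0, 77.6]
ft_force: [-0.3, -0.0, 0.2]
finger_gap: 85.5
grip_force: 0.0
```

Run:
```python
from h import *
s=snapshot("wrist");cv2.imwrite("pics/w1.png",cv2.cvtColor(s["img"],cv2.COLOR_RGB2BGR));print(s["extrinsics"],s["fx"])
d=np.load("strip.npz")
C=np.append(d["C"],18);e=np.append(d["e"],0);n=np.append(d["n"],0)
print("strip ends pred",proj(s,C-105*e),proj(s,C+105*e))
```

```text
[[  0.98  -0.21  -0.06 583.61]
 [ -0.21  -0.94  -0.28 240.75]
 [  0.     0.28  -0.96 373.15]
 [  0.     0.     0.     1.  ]] 329.706555341007
strip ends pred [162.85 263.01] [336.58 273.05]
```

View pics/w1.png

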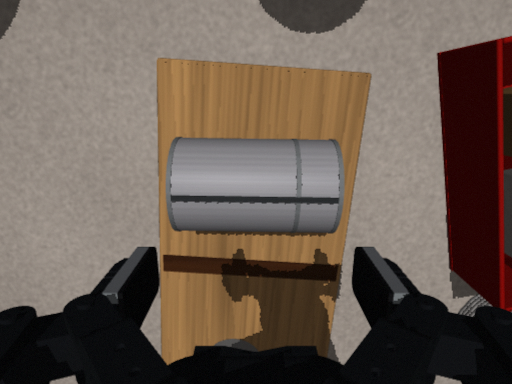

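The wrist view shows the seam from (171,199) to (340,200), tin silhouette rows from about 138 to 233, and the strip from (164,263) to (338,272). That matches the predicted strip.

```bash
cat >> h.py <<'E'
def seam(s,a,b,z=108):
    d=np.load("strip.npz");C,e,n=d["C"],d["e"],d["n"]
    a=onz(s,*a,z)[:2];b=onz(s,*b,z)[:2];c=(a+b)/2
    print("seam mid",c,"along",(c-C)@e,"across",(c-C)@n,"ang",np.degrees(np.arctan2(*(b-a)[::-1])),"len",np.linalg.norm(b-a))
# axis across from silhouette rows (tangent planes) at column u
def sil(s,u,v1,v2):
    d=np.load("strip.npz");C,e,n=d["C"],d["e"],d["n"];o,_=ray(s,u,v1)
    th=[]
    for v in(v1,v2):
        _,r=ray(s,u,v);th.append(np.arctan2(r[:2]@n,-r[2]))
    m=sum(th)/2;return (o[:2]-C)@n+np.tan(m)*(o[2]-63), 45/np.sin(abs(th[0]-th[1])/2)*np.cos(m)
E
python3 - <<'E'
from h import *
s=snapshot("wrist");g=cv2.cvtColor(s["img"],cv2.COLOR_RGB2HSV)
seam(s,(171,199),(340,200))
for u in(190,220,250,320):
    col=g[:,u,1]; r=np.where(col[120:245]<45)[0]+120
    print(u,r.min(),r.max(),sil(s,u,r.min()-.5,r.max()+.5))
d=np.load("strip.npz");C=np.append(d["C"],18);e=np.append(d["e"],0);n=np.append(d["n"],0)
for p in((164,263),(338,272)):
    q=onz(s,*p,18)-C;print(q@e,q@n)
E
python3 -m jog '0 0 0.56 0 0 0 -1;0 0 0.56 0 0 0 -1;0 0 0 0 0 0 -1'
```

```text
seam mid [565.76 156.83] along -1.1208631933381064 across 116.20261402513928 ang -12.54498127290313 len 142.82645514472182
190 138 229 (np.float64(113.64339437839175), np.float64(315.0782834693913))
220 139 230 (np.float64(114.58682965314416), np.float64(314.8037938482998))
250 139 230 (np.float64(116.52286756994978), np.float64(314.8245845848217))
320 140 231 (np.float64(120.05336098431468), np.float64(314.6093054163843))
-103.23332413234944 -0.17933609539739948
106.92309614817091 1.826954712309913
time: 3.18
tool_pos: [567.1, 169.5, 287.1]
tcp_rot: [-179.4, 0.3, 77.7]
ft_force: [-1.0, -0.0, -1.1]
finger_gap: 85.4
grip_force: 0.0
```

```bash
python3 -m jog '0 0 0 0 0 0 -1;0 0 0 0 0 0 -1;0 0 0.06 0 0 0 -1;0 0 0.06 0 0 0 -1;0 0 0 0 0 0 -1'; python3 -m jog '0 0 0.03 0 0 0 -1;0 0 0.03 0 0 0 -1;0 0 0 0 0 0 -1'
```

```text
time: 3.8
tool_pos: [569.2, 170.0, 279.9]
tcp_rot: [-179.9, 0.0, 77.5]
ft_force: [-0.7, 0.2, -0.3]
finger_gap: 85.6
grip_force: 0.0
time: 4.18
tool_pos: [569.4, 170.0, 274.3]
tcp_rot: [-180.0, 0.0, 77.5]
ft_force: [0.7, 0.4, -0.6]
finger_gap: 85.6
grip_force: 0.0
```

```bash
for i in 1; do python3 -m jog '0 0 0.03 0 0 0 -1;0 0 0 0 0 0 -1'; done; python3 -m jog '0 0 0.015 0 0 0 -1;0 0 0 0 0 0 -1'; python3 -m jog '0 0 0.01 0 0 0 -1;0 0 0 0 0 0 -1'
```

```text
time: 4.42
tool_pos: [569.5, 170.0, 271.4]
tcp_rot: [-180.0, 0.0, 77.5]
ft_force: [-0.3, 0.2, -1.1]
finger_gap: 85.6
grip_force: 0.0
time: 4.68
tool_pos: [569.5, 170.0, 270.1]
tcp_rot: [-180.0, 0.0, 77.5]
ft_force: [-0.6, -0.6, -0.5]
finger_gap: 85.5
grip_force: 0.0
time: 4.92
tool_pos: [569.5, 170.0, 269.1]
tcp_rot: [-180.0, 0.0, 77.5]
ft_force: [-0.0, -0.6, 0.5]
finger_gap: 85.3
grip_force: 0.0
```

```bash
python3 -m jog '0 0 0.01 0 0 0 -1;0 0 0 0 0 0 -1';python3 -m jog '0 0 0.007 0 0 0 -1;0 0 0 0 0 0 -1'
```

```text
time: 5.18
tool_pos: [569.5, 170.0, 268.1]
tcp_rot: [-180.0, 0.0, 77.5]
ft_force: [0.8, -0.1, 0.2]
finger_gap: 85.3
grip_force: 0.0
time: 5.42
tool_pos: [569.6, 170.1, 267.8]
tcp_rot: [180.0, -0.0, 77.5]
ft_force: [-1.4, 0.4, 2.8]
finger_gap: 85.2
grip_force: 1.3
```

```bash
python3 -m jog '0 0 0.005 0 0 0 -1;0 0 0 0 0 0 -1';python3 -m jog '-0.06 0 0 0 0 0.0035 -1;-0.12 0 0 0 0 0.0035 -1;-0.12 0 0 0 0 0.0035 -1'
```

```text
time: 5.68
tool_pos: [569.7, 170.3, 267.7]
tcp_rot: [180.0, -0.0, 77.5]
ft_force: [-2.4, 1.1, 6.5]
finger_gap: 85.3
grip_force: 3.0
time: 6.05
tool_pos: [563.0, 140.9, 268.1]
tcp_rot: [180.0, -0.0, 76.9]
ft_force: [-4.2, 0.8, 9.4]
finger_gap: 85.4
grip_force: 4.6
```

```bash
python3 -m jog '-0.12 0 0 0 0 0.0035 -1;-0.12 0 0 0 0 0.0035 -1;-0.04 0 0 0 0 0 -1;0 0 0 0 0 0 -1'
python3 - <<'E'
from h import *
s=snapshot("wrist");cv2.imwrite("pics/w2.png",cv2.cvtColor(s["img"],cv2.COLOR_RGB2BGR));g=cv2.cvtColor(s["img"],cv2.COLOR_RGB2HSV)
for u in(210,250,300):
    r=np.where(g[100:245,u,1]<45)[0]+100;print(u,r.min(),r.max())
E
```

```text
time: 6.55
tool_pos: [556.7, 113.4, 267.3]
tcp_rot: [180.0, -0.0, 76.5]
ft_force: [-1.9, 0.7, 5.4]
finger_gap: 85.0
grip_force: 2.5
210 118 244
250 117 244
300 117 244
```

View pics/w2.png

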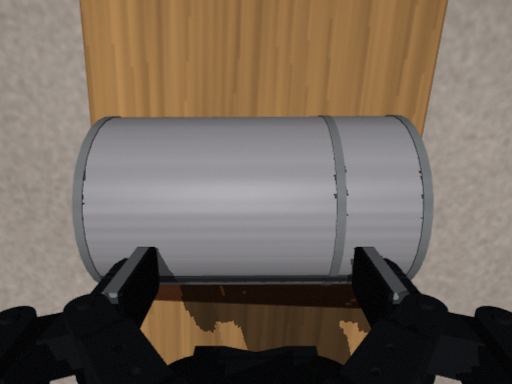

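The wrist view shows the tin rolled toward the strip with no slip and lying parallel to the fingers; its top edge is at row 117 and the seam at row 278. On to the next stroke.

```bash
python3 -m jog '0 0 -0.12 0 0 0 -1;0.15 0 0 0 0 0 -1;0.15 0 0 0 0 0 -1;0 0 0.08 0 0 0 -1;0 0 0 0 0 0 -1'; python3 -m jog '0 0 0.03 0 0 0 -1;0 0 0 0 0 0 -1;0 0 0.009 0 0 0 -1;0 0 0 0 0 0 -1'
```

```text
time: 7.22
tool_pos: [562.9, 142.9, 269.3]
tcp_rot: [-179.9, 0.1, 76.5]
ft_force: [0.9, -0.0, -0.0]
finger_gap: 85.6
grip_force: 0.0
time: 7.72
tool_pos: [563.7, 142.7, 267.7]
tcp_rot: [180.0, -0.0, 76.5]
ft_force: [-0.7, 0.1, 5.2]
finger_gap: 85.3
grip_force: 2.2
```

```bash
python3 -m jog '-0.06 0 0 0 0 0.0035 -1;-0.13 0 0 0 0 0.0035 -1;-0.13 0 0 0 0 0.0035 -1;-0.13 0 0 0 0 0.0035 -1;-0.13 0 0 0 0 0.0035 -1';python3 -m jog '-0.03 0 0 0 0 0 -1;0 0 0 0 0 0 -1'; python3 -m jog '0 0 -0.12 0 0 0 -1;0.15 0 0 0 0 0 -1;0.15 0 0 0 0 0 -1;0 0 0.08 0 0 0 -1;0 0 0 0 0 0 -1'; python3 -m jog '0 0 0.03 0 0 0 -1;0 0 0 0 0 0 -1;0 0 0.009 0 0 0 -1;0 0 0 0 0 0 -1'
```

```text
time: 8.35
tool_pos: [549.7, 85.7, 267.6]
tcp_rot: [179.9, -0.0, 75.4]
ft_force: [0.9, 0.2, 0.3]
finger_gap: 85.5
grip_force: 0.6
time: 8.6
tool_pos: [549.0, 83.3, 267.3]
tcp_rot: [180.0, -0.0, 75.4]
ft_force: [1.9, -0.0, 3.2]
finger_gap: 85.5
grip_force: 1.4
time: 9.22
tool_pos: [555.7, 112.9, 269.4]
tcp_rot: [-179.9, 0.1, 75.5]
ft_force: [0.1, 0.2, -0.8]
finger_gap: 85.7
grip_force: 0.0
time: 9.72
tool_pos: [556.5, 112.5, 267.8]
tcp_rot: [180.0, -0.0, 75.4]
ft_force: [-2.5, 0.9, 4.6]
finger_gap: 85.3
grip_force: 2.3
```

```bash
python3 -m jog '-0.06 0 0.002 0 0 0.0035 -1;-0.13 0 0 0 0 0.0035 -1;-0.13 0 0.002 0 0 0.0035 -1;-0.13 0 0.002 0 0 0.0035 -1;-0.1 0 0 0 0 0.0035 -1';python3 -m jog '-0.03 0 0 0 0 0 -1;0 0 0 0 0 0 -1'; python3 -m jog '0 0 -0.2 0 0 0 -1;0.3 0 -0.4 0 0 0 -1;0.5 0 -0.4 0 0 0 -1;0 0 0 0 0 0 -1;0 0 0 0 0 0 -1'
python3 - <<'E'
from h import *
for n in("scene","wrist"):
    s=snapshot(n);im=s["img"]
    if n=="scene":im=cv2.resize(im[160:250,180:345],None,fx=4.8,fy=4.8,interpolation=cv2.INTER_CUBIC)
    cv2.imwrite(f"pics/{n}3.png",cv2.cvtColor(im,cv2.COLOR_RGB2BGR))
E
```

```text
time: 10.35
tool_pos: [542.7, 58.6, 267.8]
tcp_rot: [179.8, -0.0, 74.3]
ft_force: [2.4, -0.1, 2.9]
finger_gap: 85.5
grip_force: 1.4
time: 10.6
tool_pos: [541.8, 56.2, 267.4]
tcp_rot: [179.9, -0.0, 74.3]
ft_force: [2.9, -0.9, 6.4]
finger_gap: 85.6
grip_force: 2.9
time: 11.22
tool_pos: [562.0, 132.7, 364.2]
tcp_rot: [-179.9, 0.1, 74.4]
ft_force: [0.1, -0.3, -1.3]
finger_gap: 85.4
grip_force: 0.0
```

View pics/wrist3.png

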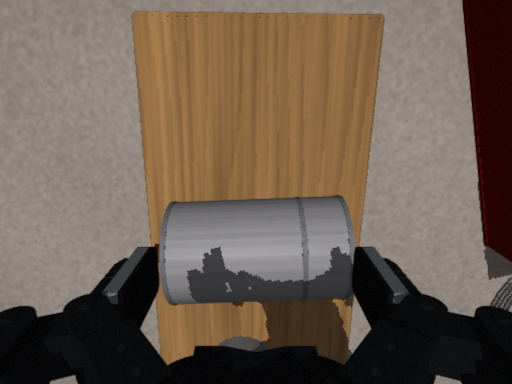

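The wrist view shows the tin at rows 200–302 and columns 163–353, over the strip, which is now hidden. It's tilted slightly relative to the fingers, so I'll measure.

Run:
```python
from h import *
s=snapshot("wrist");g=cv2.cvtColor(s["img"],cv2.COLOR_RGB2HSV);d=np.load("strip.npz");C,e,n=d["C"],d["e"],d["n"]
A=[]
for u in range(190,336,8):
    q=g[150:330,u,1]<45; r=np.where(q)[0]+150; r=r[r<312]
    a,h=sil(s,u,r.min()-.5,r.max()+.5); w=onz(s,u,(r.min()+r.max())/2,63+30); A.append(((w[:2]-C)@e,a,r.min(),r.max(),h))
A=np.array(A);print(A[::4]);f=np.polyfit(A[:,0],A[:,1],1);print("across at 0:",f[1],"tilt deg",np.degrees(np.arctan(f[0])))
# ends along strip at z~100
for p in((163,250),(353,247)):print((onz(s,*p,63)[:2]-C)@e,(onz(s,*p,90)[:2]-C)@e)
# board outline angle at top edge
print([((onz(s,*p,18)[:2]-C)@e,(onz(s,*p,18)[:2]-C)@n) for p in((133,13),(382,16))])
```

```text
[[-51.88  26.58 202.   302.   273.88]
 [-26.22  28.33 200.   301.   271.47]
 [ -0.64  29.58 199.   300.   271.62]
 [ 24.87  30.81 198.   299.   271.78]
 [ 50.32  32.05 197.   298.   271.94]]
across at 0: 29.510052699266655 tilt deg 3.0983740711438026
-82.58771445099399 -74.31170981067588
87.95353671587179 79.11546174649048
[(np.float64(-106.15399687409563), np.float64(227.90025270915498)), (np.float64(107.29222298625555), np.float64(227.26924099609664))]
```

View pics/scene3.png

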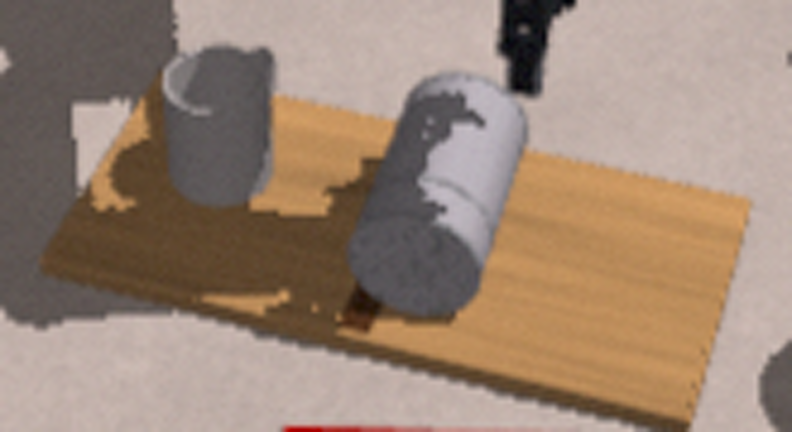

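The tin is 29.5 mm short of the strip with about 3° of skew, and centred along the strip. The last stroke needs about 58 mm of tip travel. I'll also try to square it up with a twist under a firmer press.

```bash
python3 -m jog '-0.24 0 0.3 0 0 -0.02 -1;-0.24 0 0.3 0 0 -0.02 -1;0 0 0.25 0 0 0 -1;0 0 0 0 0 0 -1;0 0 0 0 0 0 -1'
```

```text
time: 12.0
tool_pos: [550.2, 85.8, 281.2]
tcp_rot: [180.0, -0.0, 76.8]
ft_force: [0.9, -0.1, 0.5]
finger_gap: 85.2
grip_force: 0.0
```

```bash
python3 -m jog '0 0 0.12 0 0 0 -1;0 0 0 0 0 0 -1;0 0 0.02 0 0 0 -1;0 0 0.009 0 0 0 -1;0 0 0 0 0 0 -1'; python3 -m jog '0 0 0 0 0 0.02 -1;0 0 0 0 0 0.02 -1;0 0 0 0 0 0.02 -1;0 0 0 0 0 0 -1'; python3 -c "
from h import *
s=sense();print(s['wrist_torque'],s['ft_force'])
s=snapshot('wrist');g=cv2.cvtColor(s['img'],cv2.COLOR_RGB2HSV)
print([np.where(g[60:200,u,1]<45)[0].min()+60 for u in(140,200,260,320,380)])"
```

```text
time: 12.62
tool_pos: [550.2, 86.7, 267.3]
tcp_rot: [180.0, -0.1, 76.8]
ft_force: [-5.8, 2.6, 9.4]
finger_gap: 85.7
grip_force: 5.0
time: 13.12
tool_pos: [550.7, 86.4, 267.4]
tcp_rot: [179.9, -0.1, 73.2]
ft_force: [-1.3, -0.6, 6.6]
finger_gap: 85.6
grip_force: 3.1
[-0.01 -0.1  -0.05] [-1.28 -0.58  6.61]
[np.int64(180), np.int64(177), np.int64(175), np.int64(172), np.int64(168)]
```

```bash
python3 -m jog '-0.05 0.003 0.002 0 0 0 -1;-0.13 0.007 0 0 0 0 -1;-0.13 0.007 0 0 0 0 -1;-0.13 0.007 0.002 0 0 0 -1;-0.1 0.006 0 0 0 0 -1';python3 -m jog '-0.04 0.002 0 0 0 0 -1;0 0 0 0 0 0 -1'; python3 -m jog '0 0 -0.2 0 0 0 -1;0.3 0 -0.4 0 0 0 -1;0.5 0 -0.4 0 0 0 -1;0 0 0 0 0 0 -1;0 0 0 0 0 0 -1'
cat > m.py <<'E'
from h import *
s=snapshot("wrist");cv2.imwrite("pics/w4.png",cv2.cvtColor(s["img"],cv2.COLOR_RGB2BGR))
g=cv2.cvtColor(s["img"],cv2.COLOR_RGB2HSV);d=np.load("strip.npz");C,e,n=d["C"],d["e"],d["n"]
A=[]
for u in range(190,336,8):
    q=g[150:330,u,1]<45; r=np.where(q)[0]+150; r=r[r<312]
    a,h=sil(s,u,r.min()-.5,r.max()+.5); w=onz(s,u,(r.min()+r.max())/2,93); A.append(((w[:2]-C)@e,a,r.min(),r.max(),h))
A=np.array(A);print(A[::4]);f=np.polyfit(A[:,0],A[:,1],1);print("across at 0:",f[1],"tilt deg",np.degrees(np.arctan(f[0])))
im=snapshot("scene")["img"]
cv2.imwrite("pics/scene4.png",cv2.cvtColor(cv2.resize(im[160:250,180:345],None,fx=4.8,fy=4.8,interpolation=cv2.INTER_CUBIC),cv2.COLOR_RGB2BGR))
E
python3 m.py
```

```text
time: 13.8
tool_pos: [537.8, 33.4, 267.8]
tcp_rot: [179.9, -0.1, 73.2]
ft_force: [-4.4, 0.8, 12.7]
finger_gap: 85.5
grip_force: 6.5
time: 14.05
tool_pos: [536.8, 29.5, 267.6]
tcp_rot: [179.9, -0.0, 73.2]
ft_force: [-4.6, 0.8, 13.1]
finger_gap: 85.5
grip_force: 6.7
time: 14.68
tool_pos: [559.0, 105.2, 364.0]
tcp_rot: [-180.0, 0.0, 73.2]
ft_force: [-0.6, -0.2, -0.9]
finger_gap: 85.6
grip_force: 0.0
[[-47.58  -2.37 206.   306.   273.64]
 [-21.79  -1.72 205.   305.   273.78]
 [  3.98  -0.09 203.   303.   274.02]
 [ 29.66   0.56 202.   302.   274.17]
 [ 55.27   1.72 200.   301.   271.74]]
across at 0: -0.5996415740016602 tilt deg 2.275544268617175
```

View pics/w4.png

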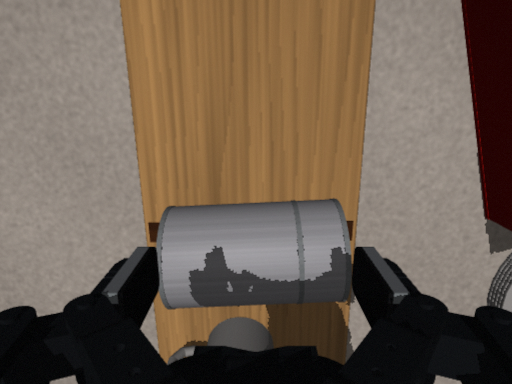

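View pics/scene4.png

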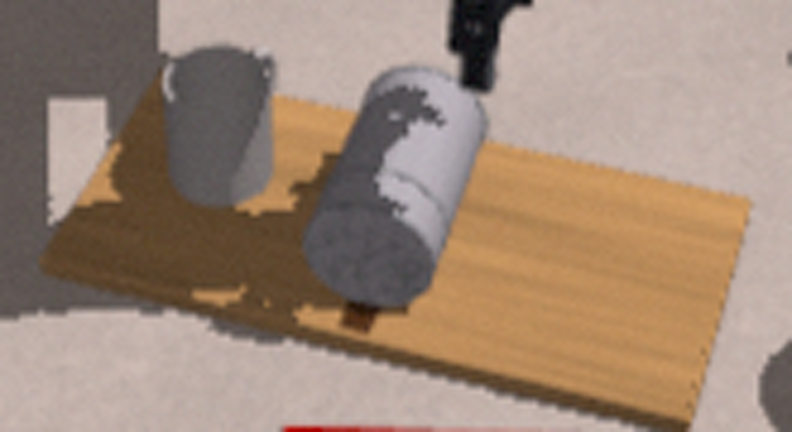

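The wrist view shows the tin across the strip, with strip ends showing at (155,231) and (349,229). It sits about 0.6 mm from the centre line with about 2.3° of skew. The scene crop shows the mug and board undisturbed and the fingers clear. Handing in.

```bash
python3 -m jog '0 0 -0.3 0 0 0 -1;0 0 0 0 0 0 -1;0 0 0 0 0 0 -1'; python3 -c "
from bench import *
print(hand_in())"
```

```text
time: 15.15
tool_pos: [558.8, 104.4, 393.1]
tcp_rot: [-179.9, 0.0, 73.1]
ft_force: [-0.1, -0.3, 0.1]
finger_gap: 85.3
grip_force: 0.0
the job is handed in; nothing more can be done
None
```

The tin was rolled onto the strip in four strokes and handed in at about 15 s with the fingers clear: it lies about 1 mm off centre with about 2° of skew left, and the press reached about 13 N on the last stroke, above the suggested 3 to 10 N.

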